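# Set out the graded bronze bells

### The job

Complete the graded set of bronze bells on the wooden display board: the biggest bell already stands at one end. Stand the four loose bells upright on the four round felt pads, one centred on each, so that the row steps down in height from the big bell, with the tallest loose bell next to it and the smallest farthest away. Set each one gently onto its pad rather than dropping it, do not tip any bell over, and leave the big bell where it stands.

Things in the scene. Friction and masses are not known exactly. Their poses are not given: they have to be found in the camera images.
- bell_136: loose green bronze bell standing on its mouth on the table in front of the board: 136 mm high in all, mouth 72 mm across, narrowing to 37 mm at the crown, with an upright round shank in the middle as the grip, 42 mm high and 20 mm across (a thin collar round its lowest 6 mm). About 600 g. Origin: centre of the mouth (underside), z up. Round: yaw does not matter.
- bell_120: loose green bronze bell standing on its mouth on the table in front of the board: 120 mm high in all, mouth 63 mm across, narrowing to 33 mm at the crown, with an upright round shank in the middle as the grip, 40 mm high and 20 mm across (a thin collar round its lowest 6 mm). About 450 g. Origin: centre of the mouth (underside), z up. Round: yaw does not matter.
- bell_104: loose green bronze bell standing on its mouth on the table in front of the board: 104 mm high in all, mouth 54 mm across, narrowing to 28 mm at the crown, with an upright round shank in the middle as the grip, 38 mm high and 20 mm across (a thin collar round its lowest 6 mm). About 320 g. Origin: centre of the mouth (underside), z up. Round: yaw does not matter.
- bell_088: loose green bronze bell standing on its mouth on the table in front of the board: 88 mm high in all, mouth 45 mm across, narrowing to 23 mm at the crown, with an upright round shank in the middle as the grip, 36 mm high and 20 mm across (a thin collar round its lowest 6 mm). About 220 g. Origin: centre of the mouth (underside), z up. Round: yaw does not matter.
- big_bell: the biggest bell, same shape, 160 mm high, mouth 84 mm across, 1.5 kg, standing loose on the board at one end of the row of pads (either end, about 106 mm from the nearest pad's centre); a small black-and-white scale block, 34 mm square, 24 mm high, stands at the other end. Origin: centre of the underside, 14 mm above the table.
- pad_1: light felt pad, a flat disc 80 mm across and 3 mm thick, fixed on the dark wooden display board (120 x 600 mm, 14 mm thick); its top is 17 mm above the table. Number 1 of four in the row, counted from the robot's left (+y); neighbours about 96 mm apart. Origin: centre of its underside, 14 mm above the table.
- pad_2: light felt pad, a flat disc 80 mm across and 3 mm thick, fixed on the dark wooden display board (120 x 600 mm, 14 mm thick); its top is 17 mm above the table. Number 2 of four in the row, counted from the robot's left (+y); neighbours about 96 mm apart. Origin: centre of its underside, 14 mm above the table.
- pad_3: light felt pad, a flat disc 80 mm across and 3 mm thick, fixed on the dark wooden display board (120 x 600 mm, 14 mm thick); its top is 17 mm above the table. Number 3 of four in the row, counted from the robot's left (+y); neighbours about 96 mm apart. Origin: centre of its underside, 14 mm above the table.
- pad_4: light felt pad, a flat disc 80 mm across and 3 mm thick, fixed on the dark wooden display board (120 x 600 mm, 14 mm thick); its top is 17 mm above the table. Number 4 of four in the row, counted from the robot's left (+y); neighbours about 96 mm apart. Origin: centre of its underside, 14 mm above the table.
Things that resemble listed ones, but are neither listed nor needed, are in the scene too. What is shaped like the bell_104 but blue is not meant. Leave any orange look-alike of the bell_136 alone.

How it is judged:
At the end, for the whole second after the job is handed in: The four loose bells stand upright (within 0.08 rad) and at rest on the pads, each centre within 14 mm of its pad's centre, in falling order of height from the pad next to the big bell (136, 120, 104, 88 mm) (((horizontal distance between big_bell and pad_1 below 0.2 m and horizontal distance between bell_136 and pad_1 below 0.014 m and horizontal distance between bell_120 and pad_2 below 0.014 m and horizontal distance between bell_104 and pad_3 below 0.014 m and horizontal distance between bell_088 and pad_4 below 0.014 m) or (horizontal distance between big_bell and pad_4 below 0.2 m and horizontal distance between bell_136 and pad_4 below 0.014 m and horizontal distance between bell_120 and pad_3 below 0.014 m and horizontal distance between bell_104 and pad_2 below 0.014 m and horizontal distance between bell_088 and pad_1 below 0.014 m)) and angle between each of bell_136, bell_120, bell_104, bell_088's own z axis and vertical below 0.08 rad and height (world z) of each of bell_136, bell_120, bell_104, bell_088 below 0.021 m and linear speed of each of bell_136, bell_120, bell_104, bell_088 below 0.02 m/s and angular speed of each of bell_136, bell_120, bell_104, bell_088 below 0.15 rad/s); the robot touches nothing.
It fails at once if the big bell is shifted by more than 15 mm or tipped (distance of big_bell from where it was at the start of the episode above 0.015 m or angle between big_bell's own z axis and vertical above 0.3 rad).
It fails at once if a loose bell is tipped over (more than 0.8 rad) (angle between any of bell_136, bell_120, bell_104, bell_088's own z axis and vertical above 0.8 rad).
It fails at once if a bell is banged onto a pad (more than 80 N between them) (contact force between any of pad_1, pad_2, pad_3, pad_4 and bell_136 above 80 N or contact force between any of pad_1, pad_2, pad_3, pad_4 and bell_120 above 80 N or contact force between any of pad_1, pad_2, pad_3, pad_4 and bell_104 above 80 N or contact force between any of pad_1, pad_2, pad_3, pad_4 and bell_088 above 80 N).
It fails at once if a loose bell is let fall onto the board (moving faster than 0.5 m/s just above it, out of the fingers; a fall of about 13 mm or more) ((world x of bell_136 above 0.53 m and height (world z) of bell_136 below 0.04 m and linear speed of bell_136 above 0.5 m/s and contact force between bell_136 and the fingers below 1 N) or (world x of bell_120 above 0.53 m and height (world z) of bell_120 below 0.04 m and linear speed of bell_120 above 0.5 m/s and contact force between bell_120 and the fingers below 1 N) or (world x of bell_104 above 0.53 m and height (world z) of bell_104 below 0.04 m and linear speed of bell_104 above 0.5 m/s and contact force between bell_104 and the fingers below 1 N) or (world x of bell_088 above 0.53 m and height (world z) of bell_088 below 0.04 m and linear speed of bell_088 above 0.5 m/s and contact force between bell_088 and the fingers below 1 N)).
It also fails if it takes over 101 s, if anything falls off the work surface, if the arm or the gripper's body presses on something with over 40 N, if the wrist force passes 120 N, or if a joint passes its speed limit or range.

### The arm

A 6-joint arm with a two-finger parallel gripper is mounted at the origin on the work surface. World frame = base frame: x ahead of the robot, y to its left, z up, the work surface at z = 0. Lengths are in m, angles in rad, forces in N, time in s.
With the tool pointing down it reaches from about 0.3 to 0.875 m from the base axis. Payload 6.4 kg.
Tool frame: the origin (TCP) lies at the very end of the fingers, on their centre line; the grasp point (between the pads) lies 19 mm behind it; z points along the fingers, y is the line along which they close (so a half turn about z gives the same grasp; the last joint's range is limited). The gripper opens to 85 mm and grips with 20 to 120 N. Pads are 22 mm wide; open, the fingers measure 114 mm over their backs; the gripper's body (76 mm by 85 mm) begins 54 mm behind the grasp point. The pads swing forward as they close: fully open they stand 13 mm farther back than shut.
Start: joints at [-1.513, 0.181, 1.607, -0, 1.354, -0.206], TCP at [0.15, -0.555, 0.231] pointing down, gripper open.
Joint ranges: [-2.99, 2.99], [-0.89, 2.07], [0.3, 2.58], [-1.14, 4.28], [0, 2.63], [-3.12, 3.12]. Speed limits (rad/s): [2.57, 2.57, 3.01, 3.14, 3.14, 3.14].

### API

Orientations are given as a unit quaternion [w, x, y, z].
In Python, from bench import ctrl gives the robot as it stands.
- The arm moves only by the tool jog_arm, never from a script. Its argument "series" is a list that holds one entry, the list of rows, each a list of 7 numbers: the shift along the tool's x, y, z in mm, then the turn, a rotation vector about the tool's x, y, z in rad, then the finger opening in mm, from 0 to 85.4. In form: [[[tx, ty, tz, rx, ry, rz, gripper], ...]]. A call has exactly 10 rows; each row shifts and turns the commanded pose from where the row before left it, along the tool's axes as they then stand; what a row does not reach is not made up. A row lasts 1/10 s, in which the tool goes at most 50 mm and 8.59 degrees, less where a joint would pass 70% of its speed; a pose out of reach is approached as far as the arm can. A call with a gripper value outside its range is refused whole. The fingers move at their own pace and stop on an object; the grip force is fixed at half the most. Time passes only in rows, so rows that do not move let the fingers close, or fill a call up. It gives the time, the measured TCP pose, the force, the opening and the grip force at its end, in the units of the state.
- ctrl.get_obs(): the state, without advancing time (a new reading comes with each control period).
- ctrl.camera(name): name is "scene" or "top" or "wrist"; returns a dict with "frame" (480x640x3 uint8, blue, green, red), "z_map" (480x640 float32, m along the optical axis (not along the pixel's ray), 0 where there is no reading), "fx", "fy", "cx", "cy" (pixels), "xyz" and "rotation" of the camera in the world. Camera axes: x right, y down, z forward; pixel columns grow to the right and rows downward; lengths in m; the calibration is good to about 2 mm. A picture is of the moment at which its call begins.
- ctrl.hand_in(): hands the job in; it is judged then, once.
The state is a dict: "time_s": time; "q": joint angles; "dq": joint speeds; "joint_efforts": joint torques, N m; "eef_pos": TCP position; "eef_rot": TCP orientation; "wrist_force": force on the tool from outside, world axes, zero at the start; "torque": the same for the moment, N m; "opening": opening from 0.0 (shut) to 1.0 (fully open); "grasp_force": force on a finger pad.
Only numpy, scipy, OpenCV 4.12 (cv2) and the standard library are available. Lean on these libraries where they do the work, as an engineer would, in place of code of your own. Each camera call takes 0.05 s, during which the arm holds its last target. There are 200 camera calls.

## Working session

There is one attempt and no reset: what is moved stays moved. The work goes in short steps, Python scripts to look and compute and a tool call to move; the robot and the scene stay as the last step left them, time stands still between calls to the robot, and variables do not carry over. Pictures are saved under pics/ and viewed, at most 14 in all, crops included, and the job is handed in when it is done.

Besides the shell and the picture viewer there is one more tool, called after "Emit:" by a JSON object that holds its "op" and its "data", one argument or row to a line. jog_arm: Moves the arm, as the interface text tells. Its arguments: {"type":"object","properties":{"series":{"type":"array"}},"required":["series"]}

```bash
mkdir -p pics; cat > h.py <<'E'
import numpy as np, cv2
from bench import ctrl
def cam(n):
    return ctrl.camera(n)
def pts(c):
    z=c["z_map"]; v,u=np.mgrid[0:480,0:640]
    p=np.stack([(u-c["cx"])/c["fx"]*z,(v-c["cy"])/c["fy"]*z,z],-1)
    return p@np.array(rot(c)).T+np.array(c["xyz"])
def rot(c):
    r=np.array(c["rotation"])
    if r.shape==(3,3): return r
    from scipy.spatial.transform import Rotation as R
    return R.from_quat([r[1],r[2],r[3],r[0]]).as_matrix()
E
python3 - <<'E'
from h import *
o=ctrl.get_obs(); print(o)
for n in("scene","top"):
    c=cam(n); cv2.imwrite(f"pics/{n}0.png",c["frame"]); print(n,c["fx"],c["cx"],c["cy"],c["xyz"],c["rotation"])
    np.savez(f"{n}0.npz",p=pts(c),f=c["frame"],z=c["z_map"])
E
```

```text
{'time_s': 0.0, 'q': array([-1.51329879e+00,  1.81524751e-01,  1.60801558e+00,  3.94195589e-05,
        1.35378687e+00, -2.06298908e-01]), 'dq': array([ 0.00218027, -0.00250336,  0.00020829, -0.00027645, -0.00038073,
        0.00095702]), 'joint_efforts': array([ 1.86422978e-03, -4.44871759e+01, -3.51327860e+01,  7.02593320e-05,
        9.27419431e-03, -1.29754264e-05]), 'eef_pos': array([ 0.14992724, -0.55454162,  0.23038965]), 'eef_rot': array([-8.63441420e-04,  9.91314221e-01,  1.31511838e-01,  8.36566300e-05]), 'wrist_force': array([-0.22654632, -0.36778355, -0.90898867]), 'torque': array([-0.00269024,  0.0144534 ,  0.03738463]), 'grasp_force': 0.0, 'opening': 1.004451661249446}
scene 580.4436298351812 316.9208073192528 228.57223431536352 [1.04314665 0.76878515 0.78757003] [-0.12624316  0.27801609  0.85812343 -0.41278796]
top 506.80218424812443 322.0363545558873 244.35138233997094 [0.44700811 0.00886017 1.10162781] [-0.0261069   0.71049084 -0.70276961  0.02522056]
```

View pics/scene0.png

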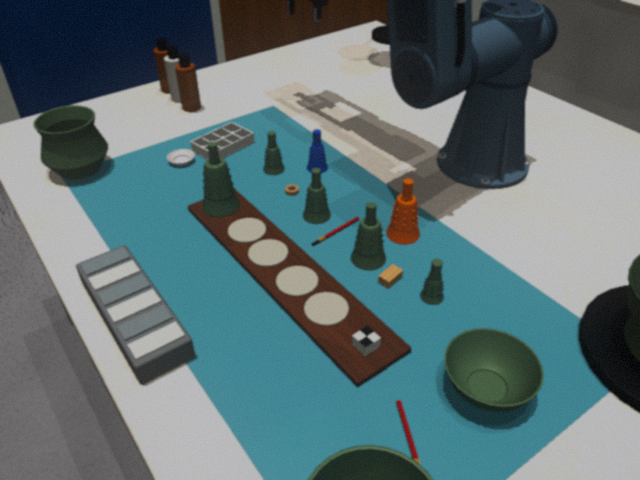

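View pics/top0.png

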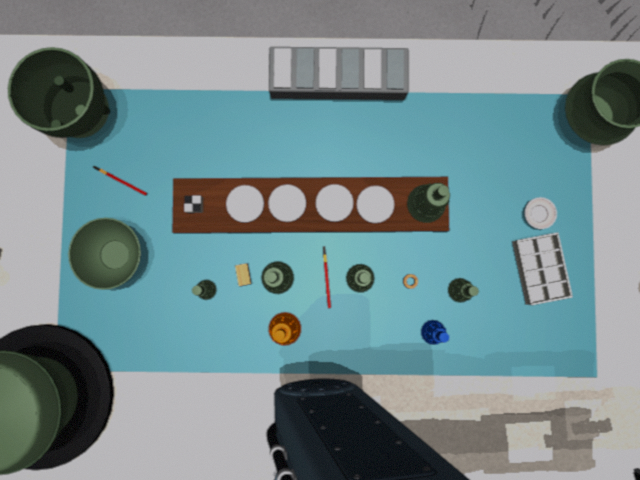

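The top view (right = −y) shows the board with the scale block at (193,204), pads at about (245,203), (288,203), (335,203) and (375,204), and the big bell at (430,200), next to pad_4. The loose green bells are at (204,289), (277,278), (360,278) and (463,290). The orange one at (284,329) and the blue one at (434,332) are decoys. Next I'll measure heights and centres.

```bash
python3 - <<'E'
from h import *
d=np.load("top0.npz"); p,f,z=d["p"],d["f"],d["z"]
print("table z",np.median(p[300:340,560:590,2]), "board", np.median(p[185:190,210:400,2]))
hsv=cv2.cvtColor(f,cv2.COLOR_BGR2HSV)
for n,(u,v) in dict(a=(204,289),b=(277,278),c=(360,278),d=(463,290),org=(284,329),blue=(434,332),big=(430,200)).items():
    w=p[v-24:v+25,u-26:u+27].reshape(-1,3); zz=z[v-24:v+25,u-26:u+27].ravel()
    w=w[zz>0]; 
    t=w[w[:,2]>np.percentile(w[:,2],99.5)-.006]; m=np.median(w[w[:,2]>.0,2])
    print(n,"H",t[:,2].max().round(4),"med",np.median(t[:,2]).round(4),"c",((t.min(0)+t.max(0))/2)[:2].round(4),t.mean(0)[:2].round(4),"ext",np.ptp(t,0)[:2].round(4),len(t))
c=cam("top");R=rot(c);o=np.array(c["xyz"])
m=((hsv[...,1]<60)&(hsv[...,2]>150)).astype(np.uint8); m[:178]=0;m[232:]=0;m[:,:210]=0;m[:,400:]=0
cs,_=cv2.findContours(m,cv2.RETR_EXTERNAL,cv2.CHAIN_APPROX_NONE)
for k in cs:
    if cv2.contourArea(k)<300: continue
    k=k[:,0,:].astype(float); r=np.c_[(k[:,0]-c["cx"])/c["fx"],(k[:,1]-c["cy"])/c["fy"],np.ones(len(k))]@R.T
    q=o+r*((.017-o[2])/r[:,2:]); e=cv2.fitEllipse((q[:,:2]*1000).astype(np.float32)); 
    i=k.mean(0).astype(int); print("pad",k.mean(0),e[0],e[1],"depthz",p[i[1],i[0]])
E
```

```text
table z 0.0002830651008361995 board 0.014665015459516928
a H 0.0939 med 0.0872 c [0.4258 0.2592] [0.4265 0.2592] ext [0.018  0.0197] 81
b H 0.1398 med 0.1354 c [0.4549 0.106 ] [0.4546 0.1058] ext [0.0172 0.0177] 83
c H 0.1258 med 0.1198 c [ 0.4551 -0.0724] [ 0.4553 -0.0724] ext [0.0174 0.0176] 85
d H 0.1072 med 0.1037 c [ 0.432  -0.2875] [ 0.4318 -0.2875] ext [0.0178 0.0194] 84
org H 0.1401 med 0.1359 c [0.3448 0.0889] [0.3453 0.0887] ext [0.0192 0.0173] 86
blue H 0.1076 med 0.1035 c [ 0.3411 -0.2299] [ 0.3415 -0.2295] ext [0.0198 0.0198] 86
big H 0.177 med 0.1734 c [ 0.6168 -0.2128] [ 0.6168 -0.213 ] ext [0.0178 0.018 ] 90
pad [375.04901961 203.89215686] (615.0335693359375, -102.86357116699219) (76.6900405883789, 77.63680267333984) depthz [ 0.61651823 -0.10261254  0.01762318]
pad [244.46078431 203.14705882] (613.092529296875, 179.12709045410156) (76.91653442382812, 77.23540496826172) depthz [0.61346758 0.18000696 0.01756653]
pad [334.03921569 202.42156863] (617.158935546875, -14.405054092407227) (77.08113861083984, 77.93751525878906) depthz [ 0.61813232 -0.01420864  0.01511339]
pad [286.84313725 202.53921569] (615.5480346679688, 87.98146057128906) (77.0058822631836, 77.250732421875) depthz [0.6166207  0.08941358 0.01759359]
```

```bash
python3 - <<'E'
import cv2,numpy as np
f=cv2.imread("pics/scene0.png")[120:360,180:470]
cv2.imwrite("pics/crop0.png",cv2.resize(f,None,fx=2.4,fy=2.4,interpolation=cv2.INTER_CUBIC))
E
```

```text
(no output)
```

View pics/crop0.png

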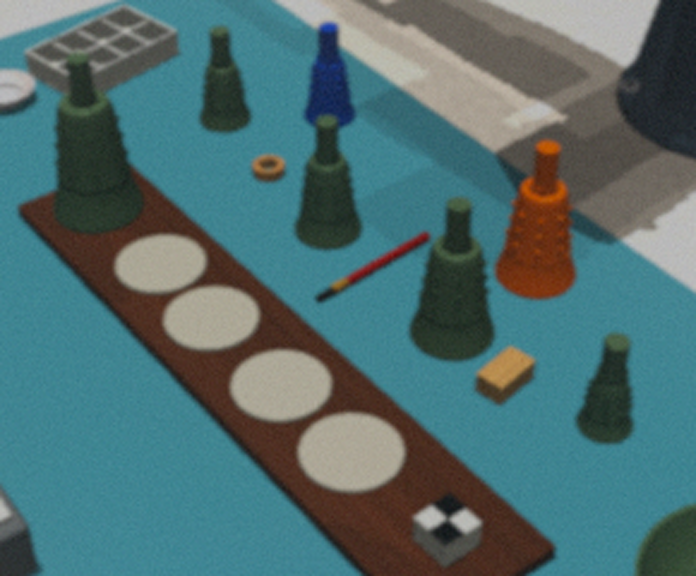

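The heights match the listed bells:

| Bell | Pixel (top view) | Measured height (mm) | Position (x, y) |
|---|---|---|---|
| bell_136 | (277,278) | 135 | (.455, .106) |
| bell_120 | (360,278) | 120 | (.455, −.072) |
| bell_104 | (463,290) | 104 | (.432, −.2875) |
| bell_088 | (204,289) | 87 | (.426, .259) |

The orange and blue look-alikes are separate, and the crop confirms this. The big bell is beside pad_4, so 136→pad4, 120→pad3, 104→pad2 and 88→pad1.

First I'll turn the tool so that its y axis is world +x and its x axis is world +y.

Emit:
{"op": "jog_arm", "data": {
  "series": [
    [[0,0,0,0,0,-0.145,45],[0,0,0,0,0,-0.145,45],[0,0,0,0,0,-0.145,45],[0,0,0,0,0,-0.145,45],[0,0,0,0,0,-0.145,45],[0,0,0,0,0,-0.145,45],[0,0,0,0,0,-0.145,45],[0,0,0,0,0,-0.145,45],[0,0,0,0,0,-0.145,45],[0,0,0,0,0,-0.002,45]]
  ]
}}

```text
time_s: 1.15
eef_pos: [0.1499, -0.5549, 0.2309]
eef_rot: [-0.0, 0.707, 0.708, 0.0]
wrist_force: [0.1, 0.6, 0.1]
opening: 0.528
grasp_force: 0.0
```

Emit:
{"op": "jog_arm", "data": {
  "series": [
    [[25,18,0,0,0,0,45],[30,20,0,0,0,0,45],[34,20,0,0,0,0,45],[34,20,0,0,0,0,45],[34,20,0,0,0,0,45],[34,20,0,0,0,0,45],[34,20,0,0,0,0,45],[34,20,0,0,0,0,45],[34,20,0,0,0,0,45],[34,20,0,0,0,0,45]]
  ]
}}

```text
time_s: 2.15
eef_pos: [0.3484, -0.2267, 0.2314]
eef_rot: [0.0, 0.709, 0.705, 0.0]
wrist_force: [1.7, -0.2, 0.2]
opening: 0.531
grasp_force: 0.0
```

Emit:
{"op": "jog_arm", "data": {
  "series": [
    [[34,20,0,0,0,0,45],[34,20,0,0,0,0,45],[34,20,0,0,0,0,45],[34,17,0,0,0,0,45],[34,15,0,0,0,0,45],[34,10,0,0,0,0,45],[34,5,0,0,0,0,45],[34,0,0,0,0,0,45],[34,0,0,0,0,0,45],[20,0,0,0,0,0,45]]
  ]
}}

```text
time_s: 3.15
eef_pos: [0.4545, 0.1001, 0.2312]
eef_rot: [-0.0, 0.708, 0.706, 0.0]
wrist_force: [1.1, -0.0, 0.9]
opening: 0.523
grasp_force: 0.0
```

Emit:
{"op": "jog_arm", "data": {
  "series": [
    [[6,0,0,0,0,0,45],[0,0,25,0,0,0,45],[0,0,30,0,0,0,45],[0,0,30,0,0,0,45],[0,0,23,0,0,0,45],[0,0,12,0,0,0,45],[0,0,8,0,0,0,45],[0,0,0,0,0,0,45],[0,0,0,0,0,0,10],[0,0,0,0,0,0,10]]
  ]
}}

```text
time_s: 4.15
eef_pos: [0.4556, 0.1038, 0.1045]
eef_rot: [0.001, 0.707, 0.707, 0.0]
wrist_force: [-3.6, -0.7, 6.3]
opening: 0.216
grasp_force: 58.4
```

Emit:
{"op": "jog_arm", "data": {
  "series": [
    [[0,0,0,0,0,0,10],[0,0,0,0,0,0,10],[0,0,0,0,0,0,10],[0,0,0,0,0,0,10],[0,0,0,0,0,0,10],[0,0,-3,0,0,0,10],[0,0,-6,0,0,0,10],[0,0,-10,0,0,0,10],[0,0,-10,0,0,0,10],[0,0,-10,0,0,0,10]]
  ]
}}

```text
time_s: 5.15
eef_pos: [0.4551, 0.1039, 0.1433]
eef_rot: [0.0, 0.707, 0.707, 0.0]
wrist_force: [-0.7, -0.6, -6.3]
opening: 0.215
grasp_force: 58.9
```

```bash
python3 - <<'E'
from h import *
c=cam("scene"); cv2.imwrite("pics/s1.png",cv2.resize(c["frame"][60:360,180:560],None,fx=2,fy=2)); print(ctrl.get_obs()["grasp_force"],ctrl.get_obs()["eef_pos"])
E
```

```text
59.035765528678894 [0.45626848 0.10391906 0.14507298]
```

View pics/s1.png

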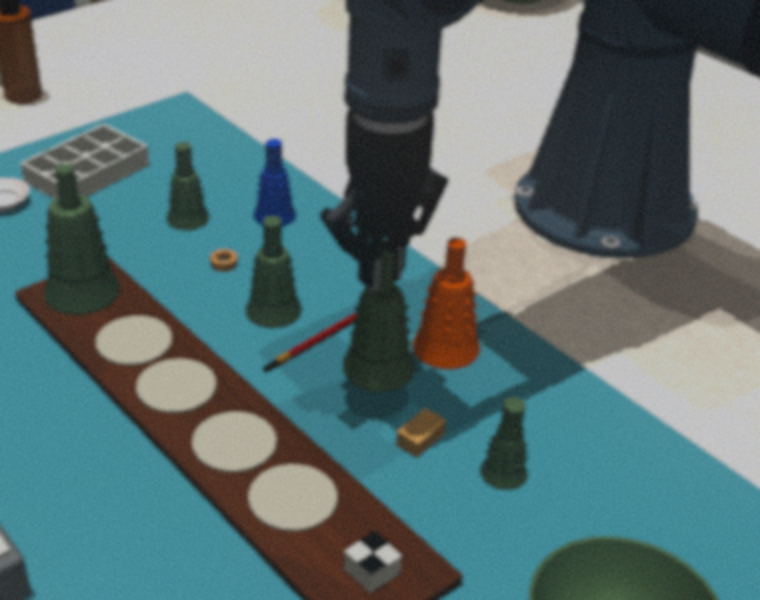

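bell_136 is held upright and clear of the table at crop (380,330), with about 6 N of weight on the wrist. Nothing else has moved. I'll carry it to pad_4, x first and then along the empty row.

Emit:
{"op": "jog_arm", "data": {
  "series": [
    [[0,4,-10,0,0,0,10],[0,10,-10,0,0,0,10],[0,18,0,0,0,0,10],[0,24,0,0,0,0,10],[0,26,0,0,0,0,10],[0,26,0,0,0,0,10],[-5,22,0,0,0,0,10],[-10,16,0,0,0,0,10],[-18,10,0,0,0,0,10],[-24,4,0,0,0,0,10]]
  ]
}}

```text
time_s: 6.2
eef_pos: [0.6156, 0.0463, 0.1621]
eef_rot: [-0.0, 0.707, 0.708, -0.0]
wrist_force: [-0.0, -0.6, -7.4]
opening: 0.218
grasp_force: 59.3
```

Emit:
{"op": "jog_arm", "data": {
  "series": [
    [[-26,0,0,0,0,0,10],[-26,0,0,0,0,0,10],[-26,0,0,0,0,0,10],[-24,0,0,0,0,0,10],[-20,0,0,0,0,0,10],[-16,0,0,0,0,0,10],[-10,0,0,0,0,0,10],[-4,0,0,0,0,0,10],[0,0,0,0,0,0,10],[0,0,0,0,0,0,10]]
  ]
}}

```text
time_s: 7.2
eef_pos: [0.6149, -0.1043, 0.1622]
eef_rot: [-0.0, 0.707, 0.707, 0.0]
wrist_force: [-0.4, -0.7, -6.9]
opening: 0.215
grasp_force: 59.3
```

```bash
python3 - <<'E'
from h import *
print(ctrl.get_obs()["eef_pos"])
c=cam("wrist"); cv2.imwrite("pics/w1.png",c["frame"]); c=cam("scene"); cv2.imwrite("pics/s2.png",cv2.resize(c["frame"][60:360,120:500],None,fx=2,fy=2))
E
```

```text
[ 0.61485412 -0.1042912   0.16218831]
```

View pics/w1.png

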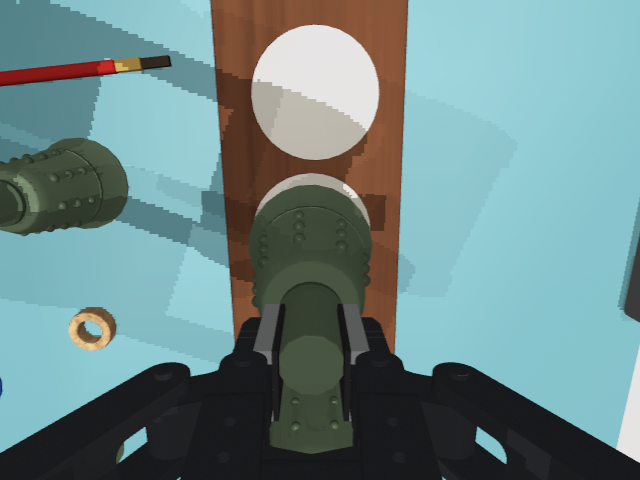

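View pics/s2.png

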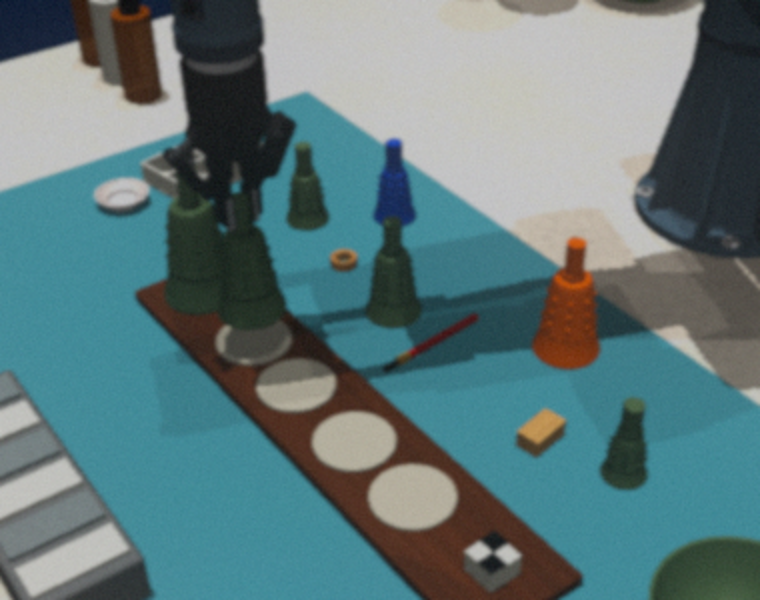

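The wrist view shows bell_136 in the pads at (310,360) above pad_4. In the scene crop it looks slightly tilted, with the top at (238,200) and the base at (252,325). I'll measure the tilt from depth slices before lowering it.

```bash
cat >> h.py <<'E'
from scipy.optimize import least_squares
def slices(c,x0,y0,zs,r=0.055,dz=.004):
    P=pts(c); P=P[c["z_map"]>0]
    P=P[np.hypot(P[:,0]-x0,P[:,1]-y0)<r]; out=[]
    for z in zs:
        s=P[abs(P[:,2]-z)<dz][:,:2]
        if len(s)<12: print(z,len(s)); continue
        e=least_squares(lambda a:np.hypot(*(s-a[:2]).T)-a[2],[x0,y0,.025],loss="soft_l1",f_scale=.001).x
        print(round(z,3),len(s),e.round(4)); out.append([z,*e])
    return np.array(out)
E
python3 - <<'E'
from h import *
for n in("scene","wrist"):
    print(n); c=cam(n); slices(c,.615,-.103,np.arange(.055,.2,.012))
E
```

```text
scene
0.055 8
0.067 158 [ 0.6164 -0.101   0.0342]
0.079 121 [ 0.6162 -0.1006  0.0306]
0.091 104 [ 0.6161 -0.1015  0.0288]
0.103 101 [ 0.616  -0.1007  0.0269]
0.115 92 [ 0.6166 -0.1007  0.025 ]
0.127 92 [ 0.6164 -0.1007  0.0237]
0.139 90 [ 0.6167 -0.1012  0.0223]
0.151 143 [ 0.6173 -0.0995  0.0169]
0.163 41 [ 0.6158 -0.111   0.0195]
0.175 80 [ 0.6165 -0.1195  0.0285]
0.187 90 [ 0.6156 -0.1258  0.0343]
0.199 67 [ 0.6219 -0.1056  0.0167]
wrist
0.055 15 [ 0.6151 -0.1013  0.0358]
0.067 1145 [ 0.6151 -0.1011  0.0338]
0.079 687 [ 0.6151 -0.1015  0.0304]
0.091 580 [ 0.6152 -0.1013  0.0284]
0.103 745 [ 0.6152 -0.1019  0.0274]
0.115 645 [ 0.6153 -0.1018  0.0257]
0.127 556 [ 0.6154 -0.1011  0.0235]
0.139 864 [ 0.6154 -0.1012  0.0221]
0.151 3086 [ 0.6154 -0.1024  0.0176]
0.163 510 [ 0.6156 -0.104   0.0124]
0.175 1372 [ 0.6157 -0.1359  0.0438]
0.187 1847 [ 0.6157 -0.1352  0.043 ]
0.199 1876 [ 0.6157 -0.1007  0.0127]
```

It is upright (slice centres agree within 1–2 mm, no tilt) and centred at (.615, −.101), 2 mm from the pad centre. I'll lower it gently.

Emit:
{"op": "jog_arm", "data": {
  "series": [
    [[-1,0,8,0,0,0,10],[0,0,12,0,0,0,10],[0,0,8,0,0,0,10],[0,0,4,0,0,0,10],[0,0,2,0,0,0,10],[0,0,2,0,0,0,10],[0,0,1,0,0,0,10],[0,0,1,0,0,0,10],[0,0,1,0,0,0,10],[0,0,0,0,0,0,10]]
  ]
}}

```text
time_s: 8.4
eef_pos: [0.615, -0.1061, 0.1233]
eef_rot: [0.0, 0.707, 0.707, 0.0]
wrist_force: [-0.6, -0.2, -6.2]
opening: 0.215
grasp_force: 59.2
```

Emit:
{"op": "jog_arm", "data": {
  "series": [
    [[0,0,0.5,0,0,0,10],[0,0,0.5,0,0,0,10],[0,0,0.5,0,0,0,10],[0,0,0.3,0,0,0,10],[0,0,0,0,0,0,10],[0,0,0,0,0,0,25],[0,0,0,0,0,0,32],[0,0,0,0,0,0,40],[0,0,0,0,0,0,45],[0,0,0,0,0,0,45]]
  ]
}}

```text
time_s: 9.4
eef_pos: [0.6152, -0.1062, 0.1219]
eef_rot: [0.0, 0.707, 0.707, 0.0]
wrist_force: [-0.3, 0.1, 0.2]
opening: 0.525
grasp_force: 0.0
```

Emit:
{"op": "jog_arm", "data": {
  "series": [
    [[0,0,-20,0,0,0,45],[0,0,-30,0,0,0,45],[2,-8,0,0,0,0,45],[4,-24,0,0,0,0,45],[5,-32,0,0,0,0,45],[5,-32,0,0,0,0,45],[5,-32,0,0,0,0,45],[5,-22,0,0,0,0,45],[4,-10,0,0,0,0,45],[4,0,0,0,0,0,45]]
  ]
}}

```text
time_s: 10.4
eef_pos: [0.4543, -0.0718, 0.1715]
eef_rot: [0.0, 0.707, 0.707, 0.0]
wrist_force: [0.3, 0.1, -0.4]
opening: 0.523
grasp_force: 0.0
```

```bash
python3 - <<'E'
from h import *
print(ctrl.get_obs()["eef_pos"])
for n in ("wrist","top"):
    c=cam(n)
    slices(c,.455,-.072,[.02,.05,.10,.11,.118],r=.035)
    slices(c,.615,-.103,[.03,.05,.08,.13,.14],r=.045)
E
```

```text
[ 0.45431544 -0.07184797  0.17152766]
0.02 300 [ 0.4563 -0.0722  0.0261]
0.05 368 [ 0.4563 -0.0726  0.0225]
0.1 145 [ 0.4563 -0.0719  0.0098]
0.11 165 [ 0.4563 -0.0719  0.0098]
0.118 1347 [ 0.4563 -0.0709  0.007 ]
0.03 1138 [ 0.615  -0.1031  0.0326]
0.05 818 [ 0.6149 -0.1031  0.0284]
0.08 1089 [ 0.6154 -0.1034  0.0249]
0.13 380 [ 0.6151 -0.103   0.0099]
0.14 9
0.02 0
0.05 0
0.1 0
0.11 0
0.118 0
0.03 95 [ 0.6138 -0.1044  0.033 ]
0.05 46 [ 0.614  -0.1043  0.0286]
0.08 42 [ 0.614  -0.1039  0.0249]
0.13 6
0.14 7
```

bell_136 stands on pad_4 at (.615, −.103). Next I'll grasp bell_120, shifting 1.5 mm in x.

Emit:
{"op": "jog_arm", "data": {
  "series": [
    [[0,1.5,15,0,0,0,45],[0,0,25,0,0,0,45],[0,0,22,0,0,0,45],[0,0,12,0,0,0,45],[0,0,8,0,0,0,45],[0,0,0,0,0,0,45],[0,0,0,0,0,0,10],[0,0,0,0,0,0,10],[0,0,0,0,0,0,10],[0,0,0,0,0,0,10]]
  ]
}}

```text
time_s: 11.5
eef_pos: [0.4569, -0.0724, 0.0904]
eef_rot: [0.001, 0.707, 0.707, 0.0]
wrist_force: [-2.5, 0.7, 5.9]
opening: 0.216
grasp_force: 58.7
```

Emit:
{"op": "jog_arm", "data": {
  "series": [
    [[0,0,-4,0,0,0,10],[0,0,-10,0,0,0,10],[0,0,-18,0,0,0,10],[2,4,-18,0,0,0,10],[6,12,-8,0,0,0,10],[8,18,-2,0,0,0,10],[10,24,0,0,0,0,10],[10,26,0,0,0,0,10],[8,26,0,0,0,0,10],[6,22,0,0,0,0,10]]
  ]
}}

```text
time_s: 12.5
eef_pos: [0.5895, -0.0214, 0.1497]
eef_rot: [-0.0, 0.707, 0.707, 0.0]
wrist_force: [-0.0, -0.6, -3.5]
opening: 0.215
grasp_force: 59.0
```

Emit:
{"op": "jog_arm", "data": {
  "series": [
    [[5,16,0,0,0,0,10],[3,9,0,0,0,0,10],[0,3,0,0,0,0,10],[0,0,0,0,0,0,10],[0,0,0,0,0,0,10],[0,0,4,0,0,0,10],[0,0,6,0,0,0,10],[0,0,6,0,0,0,10],[0,0,4,0,0,0,10],[0,0,0,0,0,0,10]]
  ]
}}

```text
time_s: 13.5
eef_pos: [0.6156, -0.014, 0.1283]
eef_rot: [-0.001, 0.707, 0.707, -0.001]
wrist_force: [0.3, -0.1, -4.8]
opening: 0.216
grasp_force: 59.1
```

```bash
cat >> h.py <<'E'
def pads(c,lo=1500):
    f=c["frame"];h=cv2.cvtColor(f,cv2.COLOR_BGR2HSV);P=pts(c)
    m=((h[...,1]<70)&(h[...,2]>110)&(abs(P[...,2]-.017)<.006)).astype(np.uint8)
    cs,_=cv2.findContours(m,cv2.RETR_EXTERNAL,cv2.CHAIN_APPROX_NONE)
    for k in cs:
        if cv2.contourArea(k)<lo: continue
        q=P[k[:,0,1],k[:,0,0],:2]
        e=least_squares(lambda a:np.hypot(*(q-a[:2]).T)-.04,q.mean(0),loss="soft_l1",f_scale=.001).x
        print("pad",k.mean((0,1)).round(),e.round(4))
E
python3 - <<'E'
from h import *
print(ctrl.get_obs()["eef_pos"],ctrl.get_obs()["wrist_force"])
c=cam("wrist"); slices(c,.617,-.0144,np.arange(.03,.15,.015),r=.048); pads(c)
E
```

```text
[ 0.61564463 -0.0139704   0.12825395] [ 0.32316828 -0.09697967 -4.76899971]
0.03 0
0.045 1138 [ 0.6154 -0.0134  0.0299]
0.06 473 [ 0.6156 -0.0136  0.0258]
0.075 765 [ 0.6157 -0.014   0.0241]
0.09 873 [ 0.6159 -0.0144  0.0225]
0.105 1107 [ 0.616  -0.0143  0.0205]
0.12 1826 [ 0.6159 -0.0167  0.0159]
0.135 1103 [ 0.6166 -0.0824  0.0784]
pad [316. 225.] [ 0.6182 -0.0157]
pad [311.  65.] [0.6166 0.0874]
```

Aligned within 2 mm. The bottom is about 21 mm above the pad. I'll lower it slowly at the end.

Emit:
{"op": "jog_arm", "data": {
  "series": [
    [[-1,1,4,0,0,0,10],[0,0,6,0,0,0,10],[0,0,4,0,0,0,10],[0,0,2,0,0,0,10],[0,0,2,0,0,0,10],[0,0,1,0,0,0,10],[0,0,0.5,0,0,0,10],[0,0,0.5,0,0,0,10],[0,0,0.5,0,0,0,10],[0,0,0,0,0,0,10]]
  ]
}}

```text
time_s: 14.55
eef_pos: [0.6175, -0.0151, 0.109]
eef_rot: [0.0, 0.707, 0.707, 0.0]
wrist_force: [-0.1, -0.3, -5.3]
opening: 0.213
grasp_force: 59.1
```

Emit:
{"op": "jog_arm", "data": {
  "series": [
    [[0,0,0.5,0,0,0,10],[0,0,0.5,0,0,0,10],[0,0,0.5,0,0,0,10],[0,0,0.4,0,0,0,10],[0,0,0,0,0,0,10],[0,0,0,0,0,0,25],[0,0,0,0,0,0,32],[0,0,0,0,0,0,40],[0,0,0,0,0,0,45],[0,0,0,0,0,0,45]]
  ]
}}

```text
time_s: 15.55
eef_pos: [0.6176, -0.0152, 0.1072]
eef_rot: [0.0, 0.707, 0.707, 0.0]
wrist_force: [-0.7, -0.6, 0.0]
opening: 0.524
grasp_force: 0.0
```

Emit:
{"op": "jog_arm", "data": {
  "series": [
    [[0,0,-20,0,0,0,45],[0,0,-35,0,0,0,45],[0,-10,-15,0,0,0,45],[0,-26,0,0,0,0,45],[-4,-34,0,0,0,0,45],[-12,-36,0,0,0,0,45],[-24,-34,0,0,0,0,45],[-32,-24,0,0,0,0,45],[-36,-14,0,0,0,0,45],[-36,-7,0,0,0,0,45]]
  ]
}}

```text
time_s: 16.55
eef_pos: [0.4313, -0.16, 0.1774]
eef_rot: [0.0, 0.707, 0.707, 0.0]
wrist_force: [1.1, 0.3, -0.7]
opening: 0.53
grasp_force: 0.0
```

Emit:
{"op": "jog_arm", "data": {
  "series": [
    [[-36,0,0,0,0,0,45],[-34,0,0,0,0,0,45],[-28,0,0,0,0,0,45],[-18,0,10,0,0,0,45],[-10,0,20,0,0,0,45],[-2,0,15,0,0,0,45],[0,0,4,0,0,0,45],[0,0,0,0,0,0,45],[0,0,0,0,0,0,45],[0,0,0,0,0,0,45]]
  ]
}}

```text
time_s: 17.55
eef_pos: [0.4331, -0.2873, 0.1292]
eef_rot: [0.001, 0.707, 0.707, -0.0]
wrist_force: [0.6, 0.1, 0.1]
opening: 0.525
grasp_force: 0.0
```

```bash
python3 - <<'E'
from h import *
print(ctrl.get_obs()["eef_pos"])
c=cam("wrist"); slices(c,.432,-.2875,[.02,.05,.08,.09,.10],r=.03)
c=cam("top"); slices(c,.617,-.0155,[.03,.05,.08,.11,.125],r=.045); slices(c,.615,-.103,[.03,.05,.08],r=.045)
E
```

```text
[ 0.43306858 -0.28730045  0.12916073]
0.02 346 [ 0.4329 -0.2876  0.0215]
0.05 413 [ 0.4328 -0.2882  0.018 ]
0.08 197 [ 0.4328 -0.2877  0.0098]
0.09 228 [ 0.4329 -0.2877  0.0098]
0.1 1681 [ 0.4329 -0.2865  0.0072]
0.03 80 [ 0.6164 -0.0156  0.0281]
0.05 35 [ 0.6166 -0.0155  0.0243]
0.08 38 [ 0.6164 -0.0156  0.0205]
0.11 8
0.125 8
0.03 96 [ 0.6138 -0.1043  0.0328]
0.05 45 [ 0.6138 -0.1041  0.0285]
0.08 43 [ 0.6144 -0.1043  0.0251]
```

bell_120 stands on pad_3 at (.6165, −.0156). The tool is right over bell_104 (green), so I'll descend 54 mm and grasp it.

Emit:
{"op": "jog_arm", "data": {
  "series": [
    [[0,0,10,0,0,0,45],[0,0,20,0,0,0,45],[0,0,14,0,0,0,45],[0,0,10,0,0,0,45],[0,0,0,0,0,0,45],[0,0,0,0,0,0,10],[0,0,0,0,0,0,10],[0,0,0,0,0,0,10],[0,0,0,0,0,0,10],[0,0,0,0,0,0,10]]
  ]
}}

```text
time_s: 18.65
eef_pos: [0.4328, -0.2875, 0.0748]
eef_rot: [0.001, 0.707, 0.707, -0.0]
wrist_force: [-0.4, -0.5, 4.0]
opening: 0.214
grasp_force: 59.1
```

Emit:
{"op": "jog_arm", "data": {
  "series": [
    [[0,0,-4,0,0,0,10],[0,0,-12,0,0,0,10],[4,0,-20,0,0,0,10],[10,2,-15,0,0,0,10],[18,2,-4,0,0,0,10],[26,3,0,0,0,0,10],[32,3,0,0,0,0,10],[34,3,0,0,0,0,10],[34,3,0,0,0,0,10],[34,3,0,0,0,0,10]]
  ]
}}

```text
time_s: 19.65
eef_pos: [0.4506, -0.0927, 0.1287]
eef_rot: [-0.001, 0.707, 0.707, -0.0]
wrist_force: [-0.1, -0.4, -4.5]
opening: 0.214
grasp_force: 58.8
```

Emit:
{"op": "jog_arm", "data": {
  "series": [
    [[34,3,0,0,0,0,10],[34,4,0,0,0,0,10],[32,6,0,0,0,0,10],[28,8,0,0,0,0,10],[22,10,0,0,0,0,10],[16,14,0,0,0,0,10],[10,18,0,0,0,0,10],[5,20,0,0,0,0,10],[2,22,0,0,0,0,10],[0,20,0,0,0,0,10]]
  ]
}}

```text
time_s: 20.65
eef_pos: [0.5761, 0.0894, 0.1285]
eef_rot: [-0.001, 0.707, 0.708, -0.0]
wrist_force: [-0.3, 0.4, -2.9]
opening: 0.215
grasp_force: 58.9
```

Emit:
{"op": "jog_arm", "data": {
  "series": [
    [[0,16,0,0,0,0,10],[0,12,0,0,0,0,10],[0,8,0,0,0,0,10],[0,3,0,0,0,0,10],[0,0,3,0,0,0,10],[0,0,5,0,0,0,10],[0,0,8,0,0,0,10],[0,0,5,0,0,0,10],[0,0,2,0,0,0,10],[0,0,0,0,0,0,10]]
  ]
}}

```text
time_s: 21.65
eef_pos: [0.6149, 0.0879, 0.1054]
eef_rot: [-0.0, 0.707, 0.707, -0.0]
wrist_force: [-0.6, 0.0, -3.1]
opening: 0.215
grasp_force: 58.9
```

```bash
python3 - <<'E'
from h import *
print(ctrl.get_obs()["eef_pos"],ctrl.get_obs()["wrist_force"])
c=cam("wrist"); slices(c,.616,.0877,np.arange(.03,.12,.012),r=.045); pads(c)
E
```

```text
[0.61493197 0.08788936 0.10538881] [-0.56860906  0.03905734 -3.13061114]
0.03 214 [0.6152 0.0877 0.0266]
0.042 1055 [0.6153 0.0873 0.0239]
0.054 534 [0.6153 0.0876 0.0213]
0.066 743 [0.6154 0.0864 0.0207]
0.078 637 [0.6154 0.0875 0.018 ]
0.09 992 [0.6154 0.0877 0.0158]
0.102 717 [0.6156 0.0888 0.0098]
0.114 1236 [ 0.6155 -0.0084  0.1055]
pad [312. 242.] [0.6166 0.0871]
pad [308.  79.] [0.6142 0.1789]
```

Emit:
{"op": "jog_arm", "data": {
  "series": [
    [[0,0.5,3,0,0,0,10],[0,0,4,0,0,0,10],[0,0,2,0,0,0,10],[0,0,1.5,0,0,0,10],[0,0,1,0,0,0,10],[0,0,0.5,0,0,0,10],[0,0,0.5,0,0,0,10],[0,0,0.5,0,0,0,10],[0,0,0.4,0,0,0,10],[0,0,0,0,0,0,10]]
  ]
}}

```text
time_s: 22.7
eef_pos: [0.6159, 0.0879, 0.0927]
eef_rot: [-0.0, 0.707, 0.707, 0.0]
wrist_force: [0.2, -0.7, -3.4]
opening: 0.214
grasp_force: 58.9
```

Emit:
{"op": "jog_arm", "data": {
  "series": [
    [[0,0,0.5,0,0,0,10],[0,0,0.4,0,0,0,10],[0,0,0.3,0,0,0,10],[0,0,0,0,0,0,10],[0,0,0,0,0,0,10],[0,0,0,0,0,0,25],[0,0,0,0,0,0,32],[0,0,0,0,0,0,40],[0,0,0,0,0,0,45],[0,0,0,0,0,0,45]]
  ]
}}

```text
time_s: 23.7
eef_pos: [0.616, 0.0879, 0.0915]
eef_rot: [0.0, 0.707, 0.707, 0.0]
wrist_force: [-0.6, 0.6, -0.4]
opening: 0.528
grasp_force: 0.0
```

Emit:
{"op": "jog_arm", "data": {
  "series": [
    [[0,0,-20,0,0,0,45],[0,0,-30,0,0,0,45],[8,-10,-10,0,0,0,45],[20,-24,0,0,0,0,45],[28,-32,0,0,0,0,45],[30,-34,0,0,0,0,45],[30,-34,0,0,0,0,45],[28,-30,0,0,0,0,45],[19,-18,20,0,0,0,45],[8,-7,20,0,0,0,45]]
  ]
}}

```text
time_s: 24.7
eef_pos: [0.4243, 0.2609, 0.1112]
eef_rot: [-0.0, 0.706, 0.708, 0.001]
wrist_force: [0.1, 0.3, -1.0]
opening: 0.528
grasp_force: 0.0
```

```bash
python3 - <<'E'
from h import *
print(ctrl.get_obs()["eef_pos"])
c=cam("wrist"); slices(c,.426,.2592,[.02,.04,.065,.075,.085],r=.028)
c=cam("top"); slices(c,.616,.0877,[.03,.05,.07,.09],r=.045)
E
```

```text
[0.42432283 0.26091793 0.11118856]
0.02 288 [0.4275 0.2604 0.0175]
0.04 504 [0.4274 0.2599 0.0151]
0.065 202 [0.4275 0.2605 0.0098]
0.075 243 [0.4274 0.2604 0.0098]
0.085 1816 [0.4274 0.2617 0.0071]
0.03 62 [0.6155 0.0868 0.0234]
0.05 33 [0.6155 0.087  0.0204]
0.07 45 [0.6162 0.087  0.0178]
0.09 29 [0.6157 0.0872 0.0112]
```

Emit:
{"op": "jog_arm", "data": {
  "series": [
    [[1,0,10,0,0,0,45],[0,0,16,0,0,0,45],[0,0,14,0,0,0,45],[0,0,10,0,0,0,45],[0,0,0,0,0,0,45],[0,0,0,0,0,0,10],[0,0,0,0,0,0,10],[0,0,0,0,0,0,10],[0,0,0,0,0,0,10],[0,0,0,0,0,0,10]]
  ]
}}

```text
time_s: 25.8
eef_pos: [0.4275, 0.2601, 0.0621]
eef_rot: [0.0, 0.707, 0.707, 0.001]
wrist_force: [-0.3, -0.5, 3.9]
opening: 0.212
grasp_force: 58.6
```

Emit:
{"op": "jog_arm", "data": {
  "series": [
    [[0,0,-4,0,0,0,10],[0,0,-12,0,0,0,10],[0,0,-18,0,0,0,10],[-4,4,-12,0,0,0,10],[-10,12,-4,0,0,0,10],[-12,22,0,0,0,0,10],[-14,28,0,0,0,0,10],[-14,30,0,0,0,0,10],[-12,30,0,0,0,0,10],[-8,26,0,0,0,0,10]]
  ]
}}

```text
time_s: 26.8
eef_pos: [0.5811, 0.1836, 0.1112]
eef_rot: [0.0, 0.708, 0.707, -0.0]
wrist_force: [0.6, 0.3, -1.3]
opening: 0.21
grasp_force: 58.7
```

Emit:
{"op": "jog_arm", "data": {
  "series": [
    [[-5,18,0,0,0,0,10],[-2,11,0,0,0,0,10],[0,5,0,0,0,0,10],[0,0,0,0,0,0,10],[0,0,3,0,0,0,10],[0,0,5,0,0,0,10],[0,0,6,0,0,0,10],[0,0,4,0,0,0,10],[0,0,2,0,0,0,10],[0,0,0,0,0,0,10]]
  ]
}}

```text
time_s: 27.8
eef_pos: [0.6125, 0.1789, 0.091]
eef_rot: [-0.0, 0.707, 0.707, -0.0]
wrist_force: [0.4, -0.8, -1.6]
opening: 0.211
grasp_force: 58.8
```

```bash
python3 - <<'E'
from h import *
print(ctrl.get_obs()["eef_pos"],ctrl.get_obs()["wrist_force"])
c=cam("wrist"); slices(c,.614,.179,np.arange(.03,.1,.012),r=.045); pads(c)
E
```

```text
[0.61254154 0.17893019 0.09095218] [ 0.35826604 -0.81650223 -1.64670041]
0.03 601 [0.6127 0.1795 0.0216]
0.042 604 [0.6127 0.1791 0.0188]
0.054 691 [0.6129 0.1789 0.0173]
0.066 722 [0.613  0.1787 0.0159]
0.078 808 [0.613  0.179  0.0129]
0.09 599 [0.6131 0.1794 0.0101]
pad [311. 251.] [0.6143 0.1787]
```

Emit:
{"op": "jog_arm", "data": {
  "series": [
    [[0,1,3,0,0,0,10],[0,0,3,0,0,0,10],[0,0,2,0,0,0,10],[0,0,1,0,0,0,10],[0,0,0.5,0,0,0,10],[0,0,0.5,0,0,0,10],[0,0,0.5,0,0,0,10],[0,0,0.5,0,0,0,10],[0,0,0.3,0,0,0,10],[0,0,0,0,0,0,10]]
  ]
}}

```text
time_s: 28.85
eef_pos: [0.6139, 0.1789, 0.0802]
eef_rot: [-0.0, 0.707, 0.707, -0.0]
wrist_force: [-0.1, -0.2, -1.8]
opening: 0.213
grasp_force: 58.8
```

Emit:
{"op": "jog_arm", "data": {
  "series": [
    [[0,0,0.5,0,0,0,10],[0,0,0.5,0,0,0,10],[0,0,0.3,0,0,0,10],[0,0,0.2,0,0,0,10],[0,0,0,0,0,0,10],[0,0,0,0,0,0,25],[0,0,0,0,0,0,32],[0,0,0,0,0,0,40],[0,0,0,0,0,0,45],[0,0,0,0,0,0,45]]
  ]
}}

```text
time_s: 29.85
eef_pos: [0.614, 0.1789, 0.0786]
eef_rot: [0.0, 0.707, 0.707, 0.0]
wrist_force: [0.1, 0.5, -0.5]
opening: 0.523
grasp_force: 0.0
```

Emit:
{"op": "jog_arm", "data": {
  "series": [
    [[0,0,-15,0,0,0,45],[0,0,-30,0,0,0,45],[0,0,-30,0,0,0,45],[0,-10,-25,0,0,0,45],[0,-24,-10,0,0,0,45],[0,-30,0,0,0,0,45],[0,-30,0,0,0,0,45],[0,-24,0,0,0,0,45],[0,-12,0,0,0,0,45],[0,0,0,0,0,0,45]]
  ]
}}

```text
time_s: 30.85
eef_pos: [0.4834, 0.1791, 0.1897]
eef_rot: [0.0, 0.707, 0.707, 0.0]
wrist_force: [0.2, -0.1, -1.1]
opening: 0.529
grasp_force: 0.0
```

```bash
python3 - <<'E'
from h import *
c=cam("top"); cv2.imwrite("pics/t9.png",c["frame"])
for x,y,zs in((.614,.179,[.03,.05,.065]),(.616,.0875,[.03,.05,.07]),(.617,-.015,[.03,.05,.08]),(.615,-.103,[.03,.05,.08]),(.617,-.213,[.03,.06,.1])): slices(c,x,y,zs,r=.045)
E
```

```text
0.03 36 [0.6132 0.1784 0.0186]
0.05 27 [0.6134 0.179  0.0159]
0.065 36 [0.6132 0.1784 0.013 ]
0.03 63 [0.6156 0.0868 0.0235]
0.05 38 [0.6152 0.0869 0.0201]
0.07 35 [0.6159 0.087  0.0178]
0.03 87 [ 0.6167 -0.0157  0.0281]
0.05 29 [ 0.6168 -0.0152  0.0246]
0.08 38 [ 0.6165 -0.0154  0.0205]
0.03 105 [ 0.6137 -0.104   0.0327]
0.05 44 [ 0.614  -0.1042  0.0283]
0.08 44 [ 0.6144 -0.1044  0.0254]
0.03 118 [ 0.6175 -0.2139  0.0383]
0.06 57 [ 0.6176 -0.214   0.0328]
0.1 38 [ 0.6173 -0.2133  0.0272]
```

View pics/t9.png

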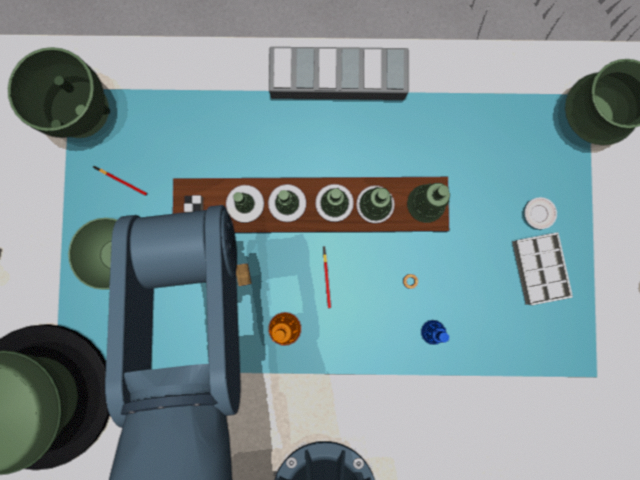

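All four bells stand centred on their pads at (244,203), (288,203), (335,203) and (376,204), getting taller towards the big bell at (430,200), which has not moved. The gripper is clear.

```bash
python3 -c "
from bench import ctrl
print(ctrl.hand_in())"
```

```text
the job is handed in; nothing more can be done
None
```

I handed the job in with the four green bells standing upright on their pads (136→pad_4, 120→pad_3, 104→pad_2, 88→pad_1), each within about 2 mm of centre; the big bell has not moved, and the hand-in returned no verdict.

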